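Load a coffee capsule and clamp it home

TASK

Load the coffee machine: set the capsule, foil rim up, into the round cradle under the raised lever, let go of it, then swing the lever down and press its bar gently until the catch clicks and the lever stays shut by itself with the capsule driven home. Do not ram the capsule against the cradle and do not force the lever once it has clicked; leave the mug, the sugar jar and the teaspoon where they are.

Things in the scene. Friction and masses are not known exactly. Their poses are not given: they have to be found in the camera images.
- capsule_mid (a point): Middle (half-way up) of the loose coffee capsule: a rigid dark cup 44 mm high, upright on the worktop. Body 44 mm in diameter with a lead-in at the foot (39 mm at the very bottom, full width 5 mm up); round its top a flange 50 mm in diameter and 4 mm thick under the silvery foil lid, so the flange lies 18 to 22 mm above this point. About 35 g. Grasp it from above across the flange.
- machine: Black capsule coffee machine, fixed, 112 mm wide, 214 mm long, 168 mm high without its lever. Origin: on the worktop under its middle; x points to its back (clear water tank), -x to its front (drip tray with a mug), y runs along the lever's hinge, z up. Flat deck on top, 166 mm above the worktop (168 mm at the cheeks either side).
- cradle (a point): Centre of the mouth of the round cradle, at deck height: a vertical straight bore 45.5 mm in diameter. Its sprung seat waits 26 mm below the mouth: a capsule let go on it stands with its flange's underside 14 mm above the deck. The seat gives way at 2.7 N and takes 1.8 N more per mm. The lever later drives the capsule 6 to 12 mm further in.
- lever_hinge (a point): Middle of the lever's hinge axis, 184 mm above the worktop and 70 mm behind the cradle's centre; the axis is horizontal, along the machine's y.
- lever_bar (a point): Centre of the lever's grip bar: round steel, 12.4 mm thick, parallel to the hinge and 150 mm from it, between two side arms 85 mm apart; the lid plate between the arms ends 33 mm short of the bar. With the lever down the bar hangs free 26 mm in front of the machine's head, 184 mm above the worktop. Can be gripped from above or pressed from above.
- lever (a joint): Lever angle in rad: between 0.05 and -0.05 latched shut (arms level, bar to the front), 1.57 arms upright; opens up and back to 1.85. Stays where it is left while up. From about 0.13 down its press foot pushes the capsule against the sprung seat and the push needed at the bar grows; let go before the click it springs back to about 0.1. Over about 21 N on the bar at the stop bends it.
- catch_pin (a point): The small pin on the lever's side arm, 100 mm from the hinge, which a sprung catch on the machine's cheek snaps over. The catch's height differs by +-4 mm from machine to machine, so the click comes somewhere from 0.05 to -0.05 rad and must be felt: the push at the bar peaks at 7 to 18 N, drops by 1 to 7 N as the pin slips past, and after 6 to 10 mm more bar travel a hard stop is felt (latched).
- cup: Cream-white mug with small leaves, 95 mm high, standing on the drip tray under the spout; origin under its middle. To be left alone.
- sugar_jar: Glass jar with a white lid, 66 mm in diameter, 118 mm high, on the worktop; origin under its middle. To be left alone.
- teaspoon: Metal spoon, 189 mm long, lying on the worktop; origin under its middle. To be left alone.
Not all that is in view belongs to the job. What is meant by the part that bears capsule_mid is not green, and is the smaller of those in its own colour.

How it is judged:
By the outcome, as a careful person would: the job done as asked, in the order asked, and still so for the second after the job is handed in, with the robot touching nothing.
It also fails if it takes over 72 s, if anything falls off the work surface, if the arm or the gripper's body presses on something with over 40 N, if the wrist force passes 120 N, or if a joint passes its speed limit or range.

ROBOT

A 6-joint arm with a two-finger parallel gripper is mounted at the origin on a cart in front of the work surface, level with it; the furniture and walls round the work are solid. World frame = base frame: x ahead of the robot, y to its left, z up, the work surface at z = 0. Lengths are in m, angles in rad, forces in N, time in s.
With the tool pointing down it reaches from about 0.425 to 0.95 m from the base axis. Payload 3.5 kg.
Tool frame: the origin (TCP) lies midway between the tips of the shut fingers; the grasp point (between the pads) lies 19 mm behind it; z points along the fingers, y is the line along which they close (so a half turn about z gives the same grasp; the last joint's range is limited). The gripper opens to 85 mm and grips with 20 to 120 N. Pads are 22 mm wide; open, the fingers measure 114 mm over their backs; the gripper's body (76 mm by 85 mm) begins 54 mm behind the grasp point. The pads swing forward as they close: fully open they stand 13 mm farther back than shut.
Start: joints at [-1.365, 0.286, 1.577, -0, 1.279, -0.15], TCP at [0.235, -0.633, 0.231] pointing down, gripper open.
Joint ranges: [-2.77, 2.77], [-0.9, 2.22], [0.21, 2.48], [-1.53, 4.67], [0.24, 2.81], [-2.84, 2.84]. Speed limits (rad/s): [2.79, 2.79, 3.14, 3.14, 3.14, 3.14].

INTERFACE

Orientations are given as a unit quaternion [x, y, z, w].
In Python, from plant import get_state, read_camera, ctrl gives the robot as it stands.
- The arm moves only by the shell command python3 -m crank 'ROWS' [FORCE]. ROWS is JSON, a list of rows, each a list of 3 entries, a list of its own where there are three numbers: the shift along the tool's x, y, z in mm, then the turn about the tool's z in degrees, then the closure in counts, from 0 (fully open) to 255 (shut). In form: [[[tx, ty, tz], yaw, claw], ...]. A call has 1 to 10 rows; each row is the pose to reach, as a shift and turn from the pose commanded when the call began, along the tool's axes at that moment; what a row does not reach only later rows make up. A row lasts 1/10 s, in which the tool goes at most 50 mm and 8.59 degrees, less where a joint would pass 70% of its speed; a pose out of reach is approached as far as the arm can. A call with a gripper value outside its range is refused whole. The fingers move at their own pace and stop on an object; FORCE is the grip in N (left out, the last holds). Time passes only in rows, so rows that repeat a pose let the fingers close. It gives the time, the measured TCP pose, the force, the opening and the grip force at its end, in the units of the state.
- get_state(): the state, without advancing time (a new reading comes with each control period).
- read_camera(name): name is "scene" or "top" or "wrist"; returns a dict with "frame" (400x640x3 uint8, blue, green, red), "range_z" (400x640 float32, m along the optical axis (not along the pixel's ray), 0 where there is no reading), "vfov" (degrees; the focal length in pixels is half the picture's height over the tangent of half this angle, whatever the lens; pixels are square), "cx", "cy" (the principal point, pixels), "origin" and "orientation" of the camera in the world. Camera axes: x right, y down, z forward; pixel columns grow to the right and rows downward; lengths in m; the calibration is good to about 2 mm. The wrist camera is an equidistant fisheye: a pixel r from the principal point sees the ray r / f radians off the axis. A picture is of the moment at which its call begins.
- ctrl.sign_off(): hands the job in; it is judged then, once.
The state is a dict: "time": time; "qpos": joint angles; "dq": joint speeds; "joint_efforts": joint torques, N m; "eef_pos": TCP position; "tcp_rot": TCP orientation; "contact_force": force on the tool from outside, world axes, zero at the start; "wrist_torque": the same for the moment, N m; "opening": opening from 0.0 (shut) to 1.0 (fully open); "finger_force": force on a finger pad.
Only numpy, scipy, OpenCV 4.12 (cv2) and the standard library are available. Lean on these libraries where they do the work, as an engineer would, in place of code of your own. Each camera call takes 0.05 s, during which the arm holds its last target. There are 200 camera calls.

## Working session

There is one attempt and no reset: what is moved stays moved. The work goes in short steps, Python scripts to look and compute and a shell command to move; the robot and the scene stay as the last step left them, time stands still between calls to the robot, and variables do not carry over. Pictures are saved under pics/ and viewed, at most 10 in all, crops included, and the job is handed in when it is done.

```bash
mkdir -p pics; ls
cat > h.py <<'E'
import numpy as np, cv2
from scipy.spatial.transform import Rotation as R
from plant import get_state, read_camera, ctrl
def cloud(c):
    "world points HxWx3 from pinhole range_z"
    f=200/np.tan(np.radians(c['vfov'])/2); z=c['range_z']
    v,u=np.mgrid[0:400,0:640]
    p=np.stack([(u-c['cx'])/f*z,(v-c['cy'])/f*z,z],-1)
    return p@R.from_quat(c['orientation']).as_matrix().T+c['origin']
E
python3 - <<'E'
from h import *
import pickle
s=get_state();print(s)
for n in('scene','top'):
    c=read_camera(n);cv2.imwrite(f'pics/{n}0.png',c['frame']);pickle.dump(c,open(n+'0.pkl','wb'))
    print(n,c['vfov'],c['cx'],c['cy'],c['origin'],c['orientation'],(c['range_z']>0).mean())
E
```

```text
pics
{'time': 0.0, 'qpos': array([-1.36495723e+00,  2.87165418e-01,  1.57817570e+00, -1.58469800e-05,
        1.27860537e+00, -1.49987430e-01]), 'dq': array([-4.54947397e-04, -8.09353435e-04, -1.43123603e-03,  6.88429077e-04,
       -5.16911570e-04, -9.84041833e-06]), 'joint_efforts': array([-3.67286266e-04, -4.05983841e+01, -2.92626411e+01, -1.98018056e-04,
        5.88369090e-03,  9.08891735e-06]), 'eef_pos': array([ 0.23504258, -0.63205364,  0.22994805]), 'tcp_rot': array([ 9.84214051e-01,  1.76978296e-01, -4.04441687e-05, -1.17624798e-03]), 'contact_force': array([0.01702981, 0.59873386, 0.44681722]), 'wrist_torque': array([-0.00599626, -0.03399818, -0.01004732]), 'finger_force': 0.0, 'opening': 1.0046054690209165}
scene 52.9522669056416 313.93820677241047 200.86562008807576 [0.11803772 0.84292089 0.63504484] [-0.20324926  0.8356564  -0.49896068  0.10680057] 0.99618359375
top 53.2192386260864 317.17903966763436 205.02166685497917 [0.42295426 0.05005719 1.11923991] [ 0.70893186 -0.70332844  0.03965081 -0.03424215] 0.99608203125
```

View pics/scene0.png

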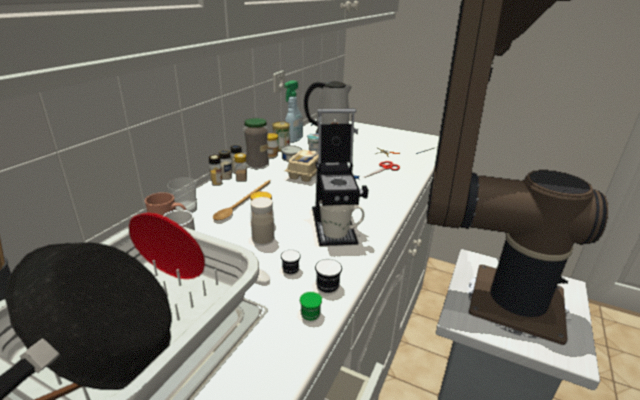

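View pics/top0.png

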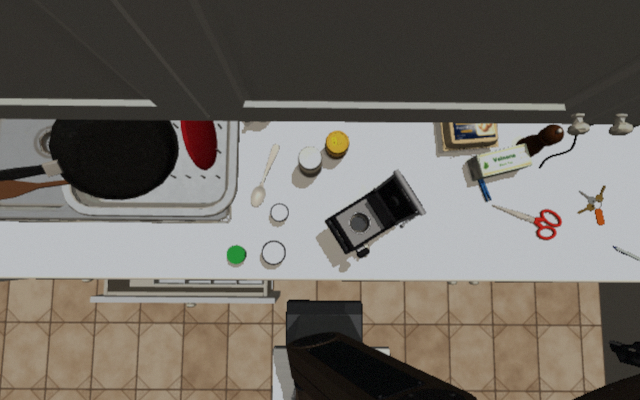

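Scene and top views: the candidates are the dark small cup at top (280,213), the dark large cup at (274,253) and the green one at (236,255). The small dark one fits, since it isn't green and is the smaller of the two in its colour. The machine is around top (375,215), with the cradle near (360,222) and the raised lever near (405,195). I'll confirm with a crop and measure.

Run:
```python
from h import *
import pickle
t=pickle.load(open('top0.pkl','rb'));s=pickle.load(open('scene0.pkl','rb'))
a=cv2.resize(t['frame'][165:285,215:435],None,fx=3.6,fy=3.6,interpolation=cv2.INTER_CUBIC)
cv2.imwrite('pics/crop1.png',a[:, :800])
T=cloud(t);S=cloud(s)
for n,(u,v) in dict(small=(280,213),big=(274,253),green=(236,255)).items():
    w=T[v-14:v+15,u-14:u+15].reshape(-1,3);w=w[w[:,2]>0.025]
    zt=np.median(w[:,2]);m=w[abs(w[:,2]-zt)<.006]
    (c,r)=cv2.minEnclosingCircle(m[:,:2].astype(np.float32));print(n,np.array(c),r*2e3,zt, m.mean(0),len(m))
# machine deck level points
for n,P in(('top',T),('scene',S)):
    m=(P[...,2]>.160)&(P[...,2]<.173)&(P[...,0]>.35)&(P[...,0]<.8)&(abs(P[...,1]+.08)<.2)
    q=P[m];
    if n=='top': rect=cv2.minAreaRect(q[:,:2].astype(np.float32)); print(n,rect,len(q)); print(cv2.boxPoints(rect))
    m=(P[...,2]>.2)&(P[...,0]>.35)&(P[...,0]<.8)&(abs(P[...,1]+.08)<.25)&(P[...,2]<.42)
    q=P[m]; print(n,'lever',len(q),q.min(0),q.max(0)); h=q[q[:,2]>q[:,2].max()-.02]; print(h.mean(0),h.min(0),h.max(0))
print('bench z',np.median(T[225:240,300:320,2]))
for u in range(330,425,6): print(u,[int(1000*T[v,u,2]) for v in range(170,260,6)])
```

```text
small [0.51497591 0.14479502] 49.694206565618515 0.04366910661598622 [0.51447054 0.14432921 0.04350304] 262
big [0.40661755 0.15682326] 64.22142684459686 0.05647190626363885 [0.40663369 0.15674808 0.05648665] 462
green [0.40094557 0.25818676] 50.13406276702881 0.043824611743534025 [0.4009154  0.25821226 0.0437868 ] 275
top ((0.49707692861557007, -0.10604166984558105), (0.12225788831710815, 0.20579998195171356), 32.4626350402832) 2060
[[ 0.3902684  -0.05203159]
 [ 0.5007314  -0.22567362]
 [ 0.6038855  -0.16005175]
 [ 0.49342245  0.01359028]]
top lever 1302 [ 0.46364833 -0.16870687  0.20001058] [ 0.57686725 -0.0906357   0.34134167]
[ 0.53156014 -0.13817517  0.33546436] [ 0.4870621  -0.16870687  0.32237374] [ 0.57686725 -0.10832027  0.34134167]
scene lever 1543 [ 0.46563152 -0.16646739  0.2001471 ] [ 0.57597438 -0.09017294  0.33945461]
[ 0.53057344 -0.13567731  0.33297251] [ 0.48701194 -0.16646739  0.32148984] [ 0.57597438 -0.10566388  0.33945461]
bench z -0.000543032986753289
330 [2, 0, 0, 0, 0, 0, 0, -1, 141, 11, 0, 0, -2, 0, -3]
336 [0, 0, -3, 2, 0, -1, 2, 3, 165, 167, 10, 10, 0, 1, 
[... 270 characters left out ...]
, 147, 163]
366 [0, 0, -1, 0, -1, 165, 163, 164, 146, 56, 167, 165, 169, 157, 163]
372 [0, 0, -1, 1, 175, 167, 167, 164, 166, 164, 162, 163, 0, 0, -3]
378 [0, -4, -1, 219, 164, 165, 167, 168, 167, 160, 164, 1, 0, -1, -3]
384 [0, 1, 268, 236, 218, 198, 168, 166, 168, 167, 169, -2, 1, 2, 1119]
390 [-1, -4, 282, 260, 244, 226, 207, 167, 166, 166, -1, -2, 0, 0, 0]
396 [338, 336, 297, 288, 273, 265, 253, 219, 199, 195, 0, 0, -1, 0, -2]
402 [-2, 334, 335, 161, 298, 282, 266, 249, 229, 285, -2, -1, -1, -3, -2]
408 [-1, 0, -3, 336, 332, 298, 289, 275, 274, -2, 0, -1, -1, 2, 3]
414 [-1, -2, -1, 1, 1119, 336, 159, 298, 286, 0, 2, -1, -1, 0, -1]
420 [0, 2, 0, 1, -2, 0, 339, 334, 3, 0, 0, -1, -2, -3, 2]
```

View pics/crop1.png

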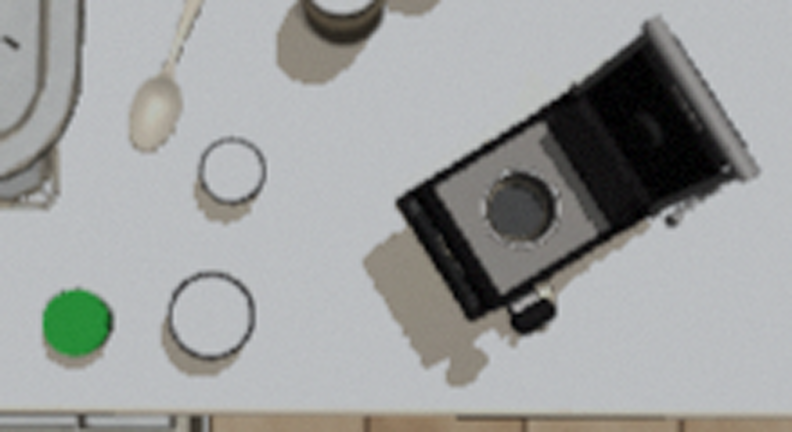

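The crop confirms it: the small dark capsule has a 50 mm flange and is 44 mm high. The other dark one is 64 mm across and 56 mm high. Next is the cradle, the bar and the yaw.

```bash
cat >> h.py <<'E'
def onplane(c,u,v,z):
    f=200/np.tan(np.radians(c['vfov'])/2)
    d=R.from_quat(c['orientation']).as_matrix()@[(u-c['cx'])/f,(v-c['cy'])/f,1]
    o=np.array(c['origin']); return o+d*(z-o[2])/d[2]
E
python3 - <<'E'
from h import *
import pickle
t=pickle.load(open('top0.pkl','rb'));s=pickle.load(open('scene0.pkl','rb'))
T=cloud(t);S=cloud(s)
# bore outline: low depth blob near (360,222)
m=((T[...,2]<.155)&(T[...,2]>.0)).astype(np.uint8); k=np.zeros_like(m);k[208:238,344:376]=1; m=m*k
cs=cv2.findContours(m,cv2.RETR_EXTERNAL,cv2.CHAIN_APPROX_NONE)[0]; c=max(cs,key=cv2.contourArea)
(u,v),r=cv2.minEnclosingCircle(c);e=cv2.fitEllipse(c);print('bore',u,v,r,e,onplane(t,u,v,.166),onplane(t,*e[0],.166))
for n,P in(('top',T),('scene',S)):
    q=P[(P[...,2]>.326)&(P[...,2]<.36)&(P[...,0]>.45)&(P[...,0]<.62)&(abs(P[...,1]+.13)<.08)]
    vx,vy,x0,y0=cv2.fitLine(q[:,:2].astype(np.float32),cv2.DIST_HUBER,0,.001,.001).ravel()
    d=np.array([vx,vy]); tt=(q[:,:2]-[x0,y0])@d
    print(n,'bar dir',d,np.degrees(np.arctan2(vy,vx)),'mid',np.array([x0,y0])+d*(tt.min()+tt.max())/2,'len',np.ptp(tt),'ztop',np.percentile(q[:,2],95))
st=get_state();M=R.from_quat(st['tcp_rot']).as_matrix();print(M.round(3))
w=read_camera('wrist');print((M.T@(np.array(w['origin'])-st['eef_pos'])).round(4),(M.T@R.from_quat(w['orientation']).as_matrix()).round(3),w['vfov'],w['cx'],w['cy'])
print('capsule delta tool',M.T@(np.array([.515,.1445,.026])-st['eef_pos'])*1000)
E
```

```text
bore 359.0769348144531 223.07691955566406 9.328105926513672 ((359.2043762207031, 223.0072021484375), (17.281370162963867, 18.121593475341797), 149.50384521484375) [ 0.48042971 -0.05739649  0.166     ] [ 0.48059902 -0.05770212  0.166     ]
top bar dir [0.8475578 0.5307031] 32.052975 mid [ 0.53164115 -0.13822454] len 0.10358818758212712 ztop 0.33902146033974145
scene bar dir [0.8431311  0.53770804] 32.52775 mid [ 0.53173767 -0.13494895] len 0.10278852664010726 ztop 0.3379548109618809
[[ 0.937  0.348 -0.   ]
 [ 0.348 -0.937  0.002]
 [ 0.    -0.002 -1.   ]]
[ 0.0802 -0.0005 -0.1435] [[-0.    -0.949 -0.315]
 [ 1.    -0.    -0.   ]
 [ 0.    -0.315  0.949]] 65.70646984690485 318.2428254996389 201.02812820910898
capsule delta tool [ 532.89026042 -630.02104203  205.59012717]
```

```bash
python3 -m crank '[[[30,-15,-50],-8,0],[[60,-30,-95],-16,0],[[95,-50,-125],-24,0],[[130,-70,-145],-32,0],[[170,-90,-160],-40,0],[[210,-113,-170],-48,0],[[250,-135,-170],-56,0],[[290,-157,-170],-64,0],[[328,-179,-170],-72,0],[[328,-179,-170],-80,0]]' 30
python3 - <<'E'
from h import *
st=get_state();M=R.from_quat(st['tcp_rot']).as_matrix();print(st['qpos'],np.degrees(np.arctan2(M[1,0],M[0,0])))
print(M.T@(np.array([.515,.1445,.15])-st['eef_pos'])*1000)
E
```

```text
time: 1.15
eef_pos: [0.483, -0.3463, 0.4013]
tcp_rot: [0.636, 0.772, 0.001, -0.0]
contact_force: [-0.3, -0.5, -1.0]
opening: 1.0
finger_force: 0.0
[-0.79345569  0.03112615  1.56050802  0.00188598  1.55038751 -0.9869564 ] 101.0845997167123
[475.16429492 125.42623181 252.0936685 ]
```

```bash
python3 -m crank '[[[47,12,0],-4,0],[[94,25,0],-8,0],[[142,37,0],-12,0],[[190,50,0],-16,0],[[237,62,0],-20,0],[[285,75,0],-22,0],[[332,87,0],-22,0],[[380,100,0],-22,0],[[427,112,0],-22,0],[[475,125,20],-22,0]]'
python3 -m crank '[[[0,0,50],0,0],[[0,0,100],0,0],[[0,0,150],0,0],[[0,0,200],0,0],[[0,0,230],0,0],[[0,0,230],0,0]]'
python3 - <<'E'
from h import *
st=get_state();M=R.from_quat(st['tcp_rot']).as_matrix();print(np.degrees(np.arctan2(M[1,0],M[0,0])))
print(M.T@(np.array([.515,.1445,.026])-st['eef_pos'])*1000, M.round(3)[:,2])
w=read_camera('wrist');cv2.imwrite('pics/w1.png',w['frame'])
import pickle;pickle.dump(w,open('w1.pkl','wb'))
# where should the capsule top appear
f=200/np.radians(w['vfov']/2) ; f2=200/np.tan(np.radians(w['vfov']/2))
Rc=R.from_quat(w['orientation']).as_matrix()
d=Rc.T@(np.array([.515,.1445,.044])-w['origin']);th=np.arctan2(np.hypot(*d[:2]),d[2])
for F in(f,f2): print(F,np.array([w['cx'],w['cy']])+F*th*d[:2]/np.hypot(*d[:2]))
E
```

```text
time: 2.15
eef_pos: [0.5179, 0.138, 0.3855]
tcp_rot: [0.482, 0.876, 0.002, 0.003]
contact_force: [0.3, -0.7, 0.1]
opening: 1.005
finger_force: 0.0
time: 2.75
eef_pos: [0.513, 0.1355, 0.1466]
tcp_rot: [0.482, 0.876, -0.003, -0.005]
contact_force: [0.4, -0.4, -0.2]
opening: 0.999
finger_force: 0.0
122.38514968022899
[  5.81621814   7.86413596 120.53359571] [-0.012 -0.001 -1.   ]
348.7984038502186 [329.61231245 193.37561296]
309.70691628693146 [328.33808025 194.23326655]
```

View pics/w1.png

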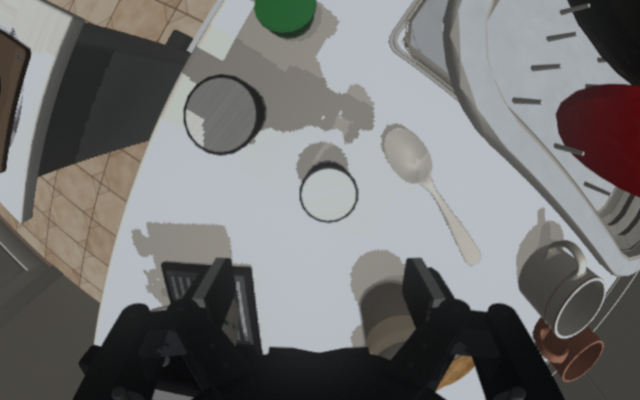

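The wrist view shows the capsule lid at (328,194), which is where the prediction put it, so its position is confirmed. The spoon, at (410,155), is clear of the fingers.

```bash
python3 -m crank '[[[6,8,20],0,0],[[6,8,50],0,0],[[6,8,75],0,0],[[6,8,85],0,0],[[6,8,85],0,0]]'
python3 - <<'E'
from h import *
st=get_state();M=R.from_quat(st['tcp_rot']).as_matrix();print(np.degrees(np.arctan2(M[1,0],M[0,0])))
print(M.T@(np.array([.515,.1445,.026])-st['eef_pos'])*1000, M.round(3)[:,2])
E
```

```text
time: 3.3
eef_pos: [0.5214, 0.1451, 0.0683]
tcp_rot: [0.482, 0.876, 0.0, 0.0]
contact_force: [0.3, 0.6, 0.4]
opening: 1.004
finger_force: 0.0
122.3840447191449
[ 2.87768055 -5.71182927 42.33949129] [ 0.  0. -1.]
```

```bash
python3 -m crank '[[[3,-5.5,15],0,0],[[3,-5.5,32],0,0],[[3,-5.5,42],0,0],[[3,-5.5,42],0,0],[[3,-5.5,42],0,0],[[3,-5.5,42],0,60],[[3,-5.5,42],0,80],[[3,-5.5,42],0,100]]' 25
python3 -m crank '[[[0,0,0],0,130],[[0,0,0],0,150],[[0,0,0],0,150],[[0,0,0],0,150],[[0,0,0],0,150]]' 25
```

```text
time: 4.1
eef_pos: [0.5151, 0.1447, 0.0263]
tcp_rot: [0.482, 0.876, 0.0, 0.0]
contact_force: [-0.6, 0.6, 0.2]
opening: 0.609
finger_force: 0.0
time: 4.6
eef_pos: [0.515, 0.1448, 0.0265]
tcp_rot: [0.482, 0.876, 0.0, 0.0]
contact_force: [-1.1, -1.3, 5.5]
opening: 0.566
finger_force: 25.3
```

```bash
python3 -m crank '[[[0,0,-15],0,150],[[0,0,-50],0,150],[[0,0,-95],0,150],[[0,0,-140],0,150],[[0,0,-185],0,150],[[0,0,-215],0,150],[[0,0,-225],0,150],[[0,0,-225],0,150]]'
python3 -m crank '[[[-15,-14,0],0,150],[[-40,-36,0],0,150],[[-67,-60,0],0,150],[[-95,-86,0],0,150],[[-120,-108,0],0,150],[[-138,-125,0],0,150],[[-148,-134,0],0,150],[[-152,-137,0],0,150],[[-152,-137,0],0,150],[[-152,-137,0],0,150]]'
python3 -m crank '[[[0,0,0],0,150],[[0,0,0],0,150],[[0,0,0],0,150]]'
python3 - <<'E'
from h import *
w=read_camera('wrist');cv2.imwrite('pics/w2.png',w['frame'])
st=get_state();M=R.from_quat(st['tcp_rot']).as_matrix()
print(M.T@(np.array([.4805,-.0575,.25])-st['eef_pos'])*1000)
E
```

```text
time: 5.4
eef_pos: [0.5152, 0.1448, 0.2524]
tcp_rot: [0.482, 0.876, 0.001, 0.001]
contact_force: [0.4, -0.8, -0.3]
opening: 0.568
finger_force: 26.0
time: 6.4
eef_pos: [0.4803, -0.0562, 0.2501]
tcp_rot: [0.482, 0.876, 0.0, -0.001]
contact_force: [0.4, -0.4, 0.4]
opening: 0.565
finger_force: 26.0
time: 6.7
eef_pos: [0.4804, -0.0565, 0.2508]
tcp_rot: [0.481, 0.876, 0.0, 0.0]
contact_force: [-0.5, 0.0, 0.4]
opening: 0.561
finger_force: 26.0
[-0.82060075 -0.39868946  0.74486161]
```

View pics/w2.png

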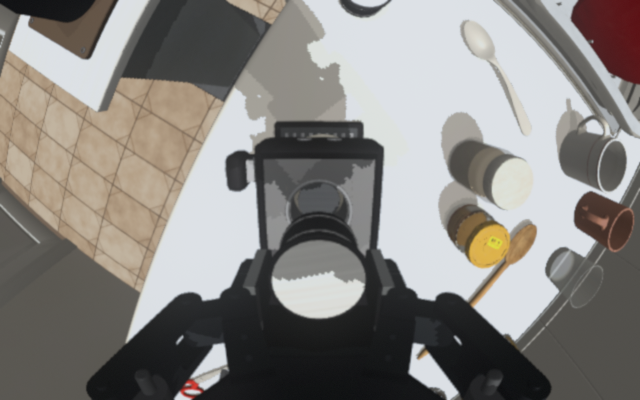

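The wrist view shows the capsule in the fingers with its lid at (319,279), and the bore mouth behind it around (320,205) with its front edge near row 180. I'll compare both with their projections.

Run:
```python
from h import *
w=read_camera('wrist');st=get_state();M=R.from_quat(st['tcp_rot']).as_matrix()
F=200/np.tan(np.radians(w['vfov']/2));Rc=R.from_quat(w['orientation']).as_matrix()
def pj(p):
    d=(np.asarray(p)-w['origin'])@Rc;h=np.hypot(d[...,0],d[...,1]);return np.array([w['cx'],w['cy']])+F*(np.arctan2(h,d[...,2])/h)[...,None]*d[...,:2]
c=np.array([.4805,-.0575,.166]);a=np.linspace(0,2*np.pi,72,endpoint=False)
def circ(o,r): return o+r*np.stack([np.cos(a),np.sin(a),0*a],-1)
im=w['frame'].copy()
for o,r,col in((c,.02275,(0,0,255)),(np.r_[st['eef_pos'][:2],st['eef_pos'][2]+.018],.025,(0,255,0))):
    for x,y in pj(circ(o,r)): im[int(round(y)),int(round(x))]=col
im=im[130:340,230:410];cv2.imwrite('pics/w3.png',cv2.resize(im,None,fx=2.8,fy=2.8,interpolation=cv2.INTER_NEAREST))
```

```text
(no output)
```

View pics/w3.png

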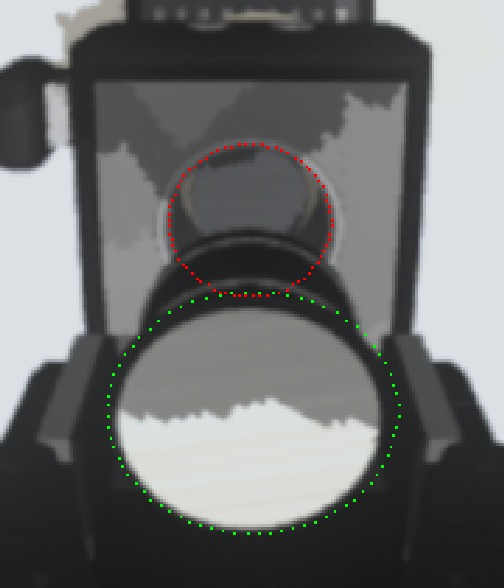

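Red bore and green flange outlines both match to about 1 mm. I'll lower slowly into the bore.

```bash
python3 -m crank '[[[-1,-0.5,12],0,150],[[-1,-0.5,28],0,150],[[-1,-0.5,40],0,150],[[-1,-0.5,46],0,150],[[-1,-0.5,50],0,150],[[-1,-0.5,52],0,150],[[-1,-0.5,52],0,150],[[-1,-0.5,52],0,150]]'
python3 -m crank '[[[0,0,1.5],0,150],[[0,0,3],0,150],[[0,0,4.5],0,150],[[0,0,6],0,150],[[0,0,7.5],0,150],[[0,0,9],0,150],[[0,0,9],0,150]]'
```

```text
time: 7.6
eef_pos: [0.4808, -0.0582, 0.1993]
tcp_rot: [0.482, 0.876, 0.0, 0.001]
contact_force: [-0.6, -0.1, 0.1]
opening: 0.566
finger_force: 26.0
time: 8.3
eef_pos: [0.4802, -0.0581, 0.1893]
tcp_rot: [0.482, 0.876, -0.0, -0.0]
contact_force: [-0.3, 0.4, -0.2]
opening: 0.565
finger_force: 26.0
```

Entered the mouth with no contact; continuing.

```bash
python3 -m crank '[[[0,0,2],0,150],[[0,0,4],0,150],[[0,0,6],0,150],[[0,0,7.5],0,150],[[0,0,9],0,150],[[0,0,9],0,150]]'
python3 -m crank '[[[0,0,2],0,150],[[0,0,4],0,150],[[0,0,6],0,150],[[0,0,8],0,150],[[0,0,10],0,150],[[0,0,10],0,150]]'
```

```text
time: 8.9
eef_pos: [0.4806, -0.058, 0.1805]
tcp_rot: [0.482, 0.876, 0.0, 0.0]
contact_force: [1.4, 0.5, -0.8]
opening: 0.564
finger_force: 26.0
time: 9.5
eef_pos: [0.4806, -0.058, 0.1704]
tcp_rot: [0.482, 0.876, 0.0, 0.0]
contact_force: [2.6, 2.0, -0.1]
opening: 0.57
finger_force: 26.0
```

```bash
python3 -m crank '[[[0,0.6,0],0,150],[[0,0.6,1],0,150],[[0,0.6,2],0,150],[[0,0.6,3],0,150],[[0,0.6,3],0,150]]'
python3 -m crank '[[[0,0,0.5],0,150],[[0,0,1],0,150],[[0,0,1],0,150]]'
```

```text
time: 10.0
eef_pos: [0.4807, -0.0578, 0.1674]
tcp_rot: [0.482, 0.876, -0.0, -0.0]
contact_force: [1.0, -1.1, 0.5]
opening: 0.567
finger_force: 26.1
time: 10.3
eef_pos: [0.4808, -0.0579, 0.1666]
tcp_rot: [0.482, 0.876, -0.0, -0.0]
contact_force: [0.6, -0.7, -0.4]
opening: 0.564
finger_force: 26.1
```

```bash
python3 -m crank '[[[0,0,0.5],0,150],[[0,0,0.5],0,105],[[0,0,0.5],0,95],[[0,0,0.5],0,85],[[0,0,0.5],0,70],[[0,0,0.5],0,70],[[0,0,0.5],0,70]]'
python3 -m crank '[[[0,0,-5],0,70],[[0,0,-20],0,70],[[0,0,-50],0,70],[[0,0,-85],0,70],[[0,0,-100],0,70],[[0,0,-100],0,70],[[0,0,-100],0,70]]'
python3 - <<'E'
from h import *
w=read_camera('wrist');im=w['frame'][130:340,210:430];cv2.imwrite('pics/w4.png',cv2.resize(im,None,fx=2.5,fy=2.5))
t=read_camera('top');T=cloud(t)
def show(n,P):
    m=(np.hypot(P[...,0]-.4805,P[...,1]+.0575)<.03)&(P[...,2]>.175)&(P[...,2]<.20)
    if m.any():
        q=P[m]; print(n,q.mean(0),np.percentile(q[:,2],[10,50,90]),m.sum())
show('top',T)
show('scene',cloud(read_camera('scene')))
E
```

```text
time: 11.0
eef_pos: [0.4809, -0.0578, 0.1661]
tcp_rot: [0.482, 0.876, 0.0, -0.0]
contact_force: [0.3, 0.1, 0.6]
opening: 0.726
finger_force: 0.0
time: 11.7
eef_pos: [0.4805, -0.0577, 0.2651]
tcp_rot: [0.482, 0.876, -0.0, -0.001]
contact_force: [-1.8, 0.8, -0.3]
opening: 0.725
finger_force: 0.0
top [ 0.46384166 -0.04815617  0.18345793] [0.18129374 0.1836564  0.18498801] 34
scene [ 0.48012998 -0.05232623  0.18334602] [0.17790609 0.1843921  0.18573313] 160
```

View pics/w4.png

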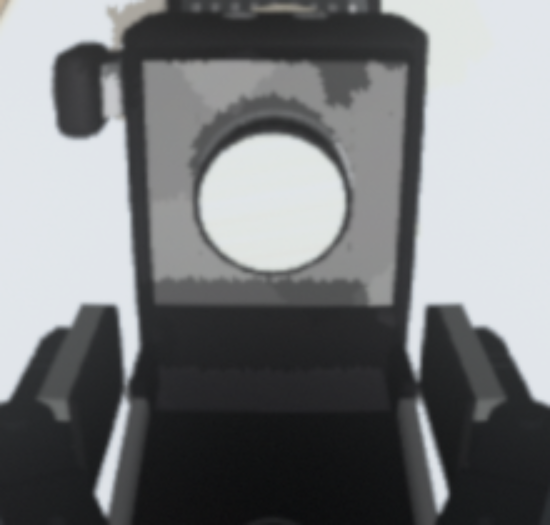

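The wrist view shows the capsule standing level in the cradle with its lid up at (273,203); the lid is at z = 0.184, as it should be when seated. Next, shut the fingers and go up, over and behind the bar.

```bash
python3 -m crank '[[[0,0,-30],0,120],[[0,0,-70],0,255],[[0,0,-105],0,255],[[0,0,-115],0,255],[[0,0,-115],0,255],[[-30,0,-115],0,255],[[-70,0,-115],0,255],[[-105,0,-115],0,255],[[-124,0,-115],0,255],[[-124,0,-115],0,255]]' 40
python3 -m crank '[[[0,0,0],0,255],[[0,0,10],0,255],[[0,0,30],0,255],[[0,0,50],0,255],[[0,0,58],0,255],[[0,0,58],0,255],[[0,0,58],0,255]]'
cat > k.py <<'E'
from h import *
st=get_state();d=st['eef_pos']-np.array([.4805,-.0575,0]);f=np.array([-.535,.845])
print('a %.1f lat %.1f z %.1f'%(1e3*d[:2]@f,1e3*(d[0]*.845+d[1]*.535),1e3*d[2]),'F front %.1f up %.1f'%(st['contact_force'][:2]@f,st['contact_force'][2]),st['opening'])
E
python3 k.py
```

```text
time: 12.85
eef_pos: [0.5471, -0.1641, 0.3764]
tcp_rot: [0.483, 0.876, -0.0, -0.004]
contact_force: [0.0, 0.1, 0.3]
opening: 0.003
finger_force: 0.0
time: 13.55
eef_pos: [0.5474, -0.1622, 0.3238]
tcp_rot: [0.482, 0.876, 0.0, 0.0]
contact_force: [0.2, -0.2, -0.1]
opening: 0.002
finger_force: 0.0
a -124.2 lat 0.5 z 323.8 F front -0.3 up -0.1 0.001585313620471337
```

```bash
python3 -m crank '[[[6,0,0],0,255],[[12,0,0],0,255],[[18,0,-1],0,255],[[25,0,-1],0,255],[[31,0,-2],0,255],[[37,0,-2],0,255],[[43,0,-2],0,255],[[50,0,-1],0,255],[[50,0,-1],0,255]]'
python3 k.py
python3 -m crank '[[[7,0,0],0,255],[[13,0,1],0,255],[[20,0,3],0,255],[[26,0,5],0,255],[[32,0,7],0,255],[[38,0,8],0,255],[[44,0,11],0,255],[[50,0,14],0,255],[[56,0,17],0,255],[[62,0,19],0,255]]'
python3 k.py
```

```text
time: 14.45
eef_pos: [0.5199, -0.1194, 0.3238]
tcp_rot: [0.482, 0.876, 0.0, -0.001]
contact_force: [0.4, -0.6, 0.5]
opening: 0.001
finger_force: 0.0
a -73.4 lat 0.2 z 323.8 F front -0.7 up 0.5 0.0009126649332866683
time: 15.45
eef_pos: [0.487, -0.0676, 0.3046]
tcp_rot: [0.482, 0.876, -0.0, -0.0]
contact_force: [1.5, -1.4, -0.3]
opening: -0.005
finger_force: 0.6
a -12.0 lat 0.1 z 304.6 F front -2.0 up -0.3 -0.004918860065601463
```

```bash
python3 -m crank '[[[6,0,4],0,255],[[12,0,8],0,255],[[18,0,12],0,255],[[22,0,15],0,255],[[22,0,15],0,255]]'
python3 k.py
cat > bar.py <<'E'
from h import *
for n in('top','scene'):
    P=cloud(read_camera(n));d=P-np.array([.4805,-.0575,0]);a=d[...,0]*-.535+d[...,1]*.845;l=d[...,0]*.845+d[...,1]*.535
    m=(abs(l)<.05)&(abs(l)>.022)&(d[...,2]>.17)&(d[...,2]<.36)&(np.hypot(a+.07,d[...,2]-.184)>.135)&(np.hypot(a+.07,d[...,2]-.184)<.165)
    q=np.stack([a[m],d[...,2][m]],1);
    if len(q): print(n,len(q),'a,z med',np.median(q,0)*1e3,'theta deg',np.degrees(np.median(np.arctan2(q[:,1]-.184,q[:,0]+.07))))
E
python3 bar.py
```

```text
time: 15.95
eef_pos: [0.475, -0.0487, 0.2894]
tcp_rot: [0.482, 0.876, 0.0, -0.001]
contact_force: [0.0, -0.1, 0.1]
opening: 0.001
finger_force: 0.0
a 10.4 lat 0.0 z 289.4 F front -0.1 up 0.1 0.0007993013090948981
top 82 a,z med [ 29.45268388 299.90234168] theta deg 49.698487175113605
scene 123 a,z med [ 32.01325346 298.37669492] theta deg 47.80315494194414
```

```bash
python3 -m crank '[[[0,0,-18],0,255],[[0,0,-36],0,255],[[0,0,-36],0,255],[[12,0,-36],0,255],[[24,0,-36],0,255],[[24,0,-30],0,255],[[25,0,-20],0,255],[[26,0,-14],0,255],[[30,0,-8],0,255],[[36,0,2],0,255]]'
python3 k.py
python3 -m crank '[[[3,0,7],0,255],[[6,0,14],0,255],[[9,0,20],0,255],[[12,0,25],0,255],[[14,0,31],0,255],[[16,0,36],0,255],[[18,0,41],0,255],[[20,0,46],0,255],[[20,0,46],0,255],[[20,0,46],0,255]]'
python3 k.py; python3 bar.py
```

```text
time: 17.05
eef_pos: [0.4549, -0.0169, 0.2898]
tcp_rot: [0.482, 0.876, 0.002, -0.003]
contact_force: [-11.2, 10.4, 15.0]
opening: 0.001
finger_force: 8.0
a 48.0 lat 0.1 z 289.8 F front 14.8 up 15.0 0.0007172452133965285
time: 18.05
eef_pos: [0.4456, -0.0021, 0.242]
tcp_rot: [0.482, 0.876, -0.0, -0.0]
contact_force: [-0.6, -0.6, 0.8]
opening: 0.002
finger_force: 0.0
a 65.5 lat 0.1 z 242.0 F front -0.2 up 0.8 0.0024469244036803366
top 2 a,z med [ 75.1846258  238.05683011] theta deg 20.422067369454325
scene 115 a,z med [ 74.20069923 237.41161322] theta deg 20.450997693541236
```

```bash
python3 -m crank '[[[2,0,5],0,255],[[4,0,10],0,255],[[6,0,15],0,255],[[8,0,20],0,255],[[9,0,24],0,255],[[10,0,27],0,255],[[10,0,27],0,255],[[10,0,27],0,255]]'|grep -E 'eef|cont'
for i in 1 2 3; do python3 -m crank '[[[0.3,0,1],0,255],[[0.3,0,2],0,255],[[0.3,0,2],0,255]]'|grep -E 'eef|cont'; done; python3 k.py; python3 bar.py
```

```text
eef_pos: [0.4402, 0.0064, 0.2151]
contact_force: [-0.4, 0.3, 0.5]
eef_pos: [0.4401, 0.0066, 0.2131]
contact_force: [-1.4, -0.5, 0.9]
eef_pos: [0.4398, 0.0069, 0.211]
contact_force: [-0.6, 1.2, -0.2]
eef_pos: [0.4397, 0.0072, 0.2091]
contact_force: [-0.0, 0.1, 0.0]
a 76.4 lat 0.1 z 209.1 F front 0.1 up 0.0 -0.0018249611789760397
scene 131 a,z med [ 81.16580136 207.28023379] theta deg 8.657378851579237
```

```bash
for i in 1 2 3 4 5; do python3 -m crank '[[[0,0,0.5],0,255],[[0,0,1],0,255],[[0,0,1],0,255]]'|grep -E 'eef|cont'; done
```

```text
eef_pos: [0.4397, 0.0072, 0.2083]
contact_force: [0.1, 0.8, 0.8]
eef_pos: [0.4397, 0.0072, 0.2072]
contact_force: [-1.0, 0.4, 2.1]
eef_pos: [0.4398, 0.0072, 0.2062]
contact_force: [-1.4, 1.2, 2.4]
eef_pos: [0.4398, 0.0072, 0.2052]
contact_force: [-0.3, 1.3, 2.4]
eef_pos: [0.4398, 0.0072, 0.2042]
contact_force: [-0.8, 1.5, 3.6]
```

```bash
for i in 1 2 3 4; do python3 -m crank '[[[0,0,0.5],0,255],[[0,0,1],0,255],[[0,0,1],0,255]]'|grep -E 'eef|cont'; done
```

```text
eef_pos: [0.4398, 0.0072, 0.2032]
contact_force: [-0.9, 2.4, 3.4]
eef_pos: [0.4398, 0.0072, 0.2022]
contact_force: [-1.5, 2.7, 2.8]
eef_pos: [0.4398, 0.0072, 0.2012]
contact_force: [-1.2, 2.1, 4.1]
eef_pos: [0.4398, 0.0071, 0.2002]
contact_force: [-0.9, 3.1, 4.8]
```

```bash
for i in 1 2 3 4 5; do python3 -m crank '[[[0,0,0.5],0,255],[[0,0,1],0,255],[[0,0,1],0,255]]'|grep -E 'eef|cont'; done
```

```text
eef_pos: [0.4397, 0.0072, 0.1992]
contact_force: [-1.8, 3.7, 5.7]
eef_pos: [0.4397, 0.0072, 0.1982]
contact_force: [-2.3, 3.3, 5.2]
eef_pos: [0.4397, 0.0073, 0.1973]
contact_force: [-2.1, 4.1, 5.1]
eef_pos: [0.4397, 0.0073, 0.1964]
contact_force: [-3.0, 3.6, 5.9]
eef_pos: [0.4397, 0.0074, 0.1955]
contact_force: [-2.3, 4.1, 6.2]
```

```bash
for i in 1 2 3 4; do python3 -m crank '[[[0,0,0.5],0,255],[[0,0,1],0,255],[[0,0,1],0,255]]'|grep -E 'eef|cont'; done
```

```text
eef_pos: [0.4396, 0.0074, 0.1945]
contact_force: [-3.6, 4.6, 6.3]
eef_pos: [0.4396, 0.0075, 0.1937]
contact_force: [-3.3, 4.8, 7.0]
eef_pos: [0.4397, 0.0075, 0.1932]
contact_force: [-5.2, 5.1, 9.1]
eef_pos: [0.4397, 0.0076, 0.1927]
contact_force: [-5.2, 5.2, 12.0]
```

```bash
python3 bar.py; for i in 1 2 ; do python3 -m crank '[[[0,0,0.5],0,255],[[0,0,1],0,255],[[0,0,1],0,255]]'|grep -E 'eef|cont'; done
```

```text
scene 156 a,z med [ 81.48981248 192.04754612] theta deg 3.1353607988460297
eef_pos: [0.4397, 0.0076, 0.1921]
contact_force: [-6.0, 4.8, 13.1]
eef_pos: [0.4397, 0.0076, 0.1907]
contact_force: [-4.6, 4.7, 12.1]
```

```bash
for i in 1 2 3 4; do python3 -m crank '[[[0,0,0.5],0,255],[[0,0,0.5],0,255],[[0,0,0.5],0,255]]'|grep -E 'eef|cont'; done
```

```text
eef_pos: [0.4396, 0.0077, 0.1898]
contact_force: [-4.6, 4.6, 10.0]
eef_pos: [0.4396, 0.0077, 0.1892]
contact_force: [-4.2, 5.3, 10.5]
eef_pos: [0.4396, 0.0077, 0.1885]
contact_force: [-3.6, 5.9, 8.7]
eef_pos: [0.4396, 0.0077, 0.1879]
contact_force: [-4.4, 5.5, 9.3]
```

Force peaked at about 13 N and fell to about 9 N, which is the pin slipping past. A little further, watching for the stop.

```bash
for i in 1 2 3 4; do python3 -m crank '[[[0,0,0.5],0,255],[[0,0,0.7],0,255],[[0,0,0.7],0,255]]'|grep -E 'eef|cont'; done
```

```text
eef_pos: [0.4395, 0.0077, 0.1872]
contact_force: [-4.6, 5.5, 9.8]
eef_pos: [0.4396, 0.0076, 0.1866]
contact_force: [-3.7, 5.0, 10.7]
eef_pos: [0.4396, 0.0077, 0.1861]
contact_force: [-5.2, 4.1, 10.5]
eef_pos: [0.4396, 0.0077, 0.1855]
contact_force: [-4.9, 4.3, 10.9]
```

```bash
for i in 1 2; do python3 -m crank '[[[0,0,0.5],0,255],[[0,0,0.5],0,255]]'|grep -E 'eef|cont'; done
```

```text
eef_pos: [0.4396, 0.0077, 0.1851]
contact_force: [-5.4, 5.3, 10.6]
eef_pos: [0.4396, 0.0077, 0.1846]
contact_force: [-4.3, 6.4, 10.2]
```

```bash
for i in 1 2 3; do python3 -m crank '[[[0,0,0.4],0,255],[[0,0,0.4],0,255]]'|grep -E 'eef|cont'; done
```

```text
eef_pos: [0.4396, 0.0077, 0.1843]
contact_force: [-4.3, 5.1, 11.4]
eef_pos: [0.4396, 0.0077, 0.1841]
contact_force: [-5.3, 4.7, 12.4]
eef_pos: [0.4397, 0.0077, 0.184]
contact_force: [-6.5, 5.2, 12.9]
```

```bash
for i in 1 2; do python3 -m crank '[[[0,0,0.4],0,255],[[0,0,0.4],0,255]]'|grep -E 'eef|cont'; done
```

```text
eef_pos: [0.4397, 0.0077, 0.1839]
contact_force: [-6.9, 5.3, 14.0]
eef_pos: [0.4397, 0.0077, 0.1838]
contact_force: [-7.0, 5.9, 15.3]
```

The hard stop is felt at about 15 N, so I'm backing off now.

```bash
python3 -m crank '[[[0,0,-3],0,255],[[0,0,-6],0,255],[[0,0,-12],0,255],[[0,0,-30],0,255],[[0,0,-60],0,255],[[0,0,-90],0,255],[[0,0,-120],0,255],[[0,0,-120],0,255],[[0,0,-120],0,255],[[0,0,-120],0,255]]'
python3 bar.py
python3 - <<'E'
from h import *
cv2.imwrite('pics/s5.png',cv2.resize(read_camera('scene')['frame'][140:330,180:420],None,fx=3,fy=3))
E
```

```text
time: 30.85
eef_pos: [0.4391, 0.007, 0.2994]
tcp_rot: [0.482, 0.876, -0.001, -0.001]
contact_force: [-0.1, 0.2, -0.0]
opening: -0.003
finger_force: 0.0
scene 117 a,z med [ 82.65565294 185.14932757] theta deg 0.42878485779277503
```

View pics/s5.png

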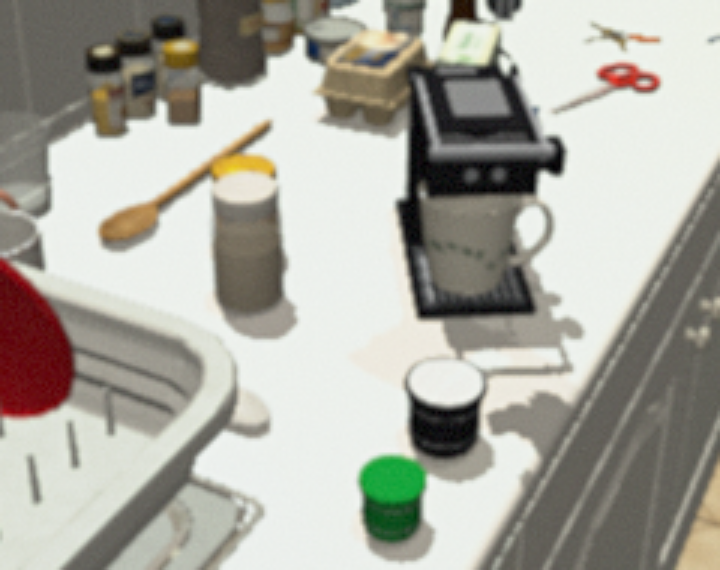

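The picture shows the lever level, with its bar at (485,150) staying shut without the robot, and the mug, jar and spoon undisturbed.

```bash
python3 -c "
from plant import ctrl
print(ctrl.sign_off())"
```

```text
the job is handed in; nothing more can be done
None
```

The capsule is in the cradle, foil rim up, and the lever clicked and stays shut by itself. The push peaked at about 13 N vertical, with about 15 N at the stop. The mug, sugar jar and teaspoon look untouched, and the job was handed in at about 31 s.

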